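Scoop clay support balls into a culture box

ROBOT

A 6-joint arm with a two-finger parallel gripper is mounted at the origin on the work surface. World frame = base frame: x ahead of the robot, y to its left, z up, the work surface at z = 0. Lengths are in mm, angles in rad, forces in N, time in s.
With the tool pointing down it reaches from about 325 to 750 mm from the base axis. Payload 7.6 kg.
Tool frame: the origin (TCP) lies midway between the tips of the shut fingers; the grasp point (between the pads) lies 19 mm behind it; z points along the fingers, y is the line along which they close (so a half turn about z gives the same grasp; the last joint's range is limited). The gripper opens to 85 mm and grips with 20 to 120 N. Pads are 22 mm wide; open, the fingers measure 114 mm over their backs; the gripper's body (76 mm by 85 mm) begins 54 mm behind the grasp point. The pads swing forward as they close: fully open they stand 13 mm farther back than shut.
Start: joints at [-1.379, 0.052, 1.401, -0, 1.689, -0.07], TCP at [135.904, -507.125, 231.323] pointing down, gripper open.
Joint ranges: [-2.9, 2.9], [-0.91, 2.17], [0.12, 2.37], [-1.06, 4.2], [0.26, 2.73], [-2.93, 2.93]. Speed limits (rad/s): [2.57, 2.57, 3.01, 3.14, 3.14, 3.14].

INTERFACE

Orientations are given as a rotation vector (axis times angle).
In Python, from cell import ctrl gives the robot as it stands.
- The arm moves only by the tool servo_tool, never from a script. Its arguments are lists of equal length, an entry for each row: "rotation": the turn, a rotation vector about the tool's x, y, z in rad, a list of three; "xyz": the shift along the tool's x, y, z in m, a list of three; "hand": the closure, from 0 (fully open) to 1 (shut). In form: {"rotation": [[ax, ay, az], ...], "xyz": [[x, y, z], ...], "hand": [hand, ...]}. A call has 1 to 12 rows; each row shifts and turns the commanded pose from where the row before left it, along the tool's axes as they then stand; what a row does not reach is not made up. A row lasts 1/8 s, in which the tool goes at most 62.5 mm and 10.7 degrees, less where a joint would pass 70% of its speed; a pose out of reach is approached as far as the arm can. A call is refused whole if a number of a shift passes 0.0625 or a number of a turn 0.188, either way. A call with a gripper value outside its range is refused whole. The fingers move at their own pace and stop on an object; the grip force is fixed at half the most. Time passes only in rows, so rows that do not move let the fingers close. It gives the time, the measured TCP pose, the force, the opening and the grip force at its end, in the units of the state.
- ctrl.read_state(): the state, without advancing time (a new reading comes with each control period).
- ctrl.grab_frame(name): name is "side" or "top" or "wrist"; returns a dict with "pixels" (420x560x3 uint8, red, green, blue), "range_z" (420x560 float32, mm along the optical axis (not along the pixel's ray), 0 where there is no reading), "mtx" (3x3 intrinsics, pixels), "k1" (the pictures are not rectified: a ray, as slopes to the right and down, at radius r is drawn at 1 + k1 r^2 times it, then the intrinsics apply), "extrinsics" (4x4, takes a point from camera to world coordinates); the wrist camera has in their place "hand_eye" (4x4, takes a point from camera to tool coordinates, whose origin is the TCP and whose axes are the flange's). Camera axes: x right, y down, z forward; pixel columns grow to the right and rows downward; lengths in mm; the calibration is good to about 2 mm. A picture is of the moment at which its call begins: read the wrist's pose just before it.
- ctrl.hand_in(): hands the job in; it is judged then, once.
The state is a dict: "time": time; "qpos": joint angles; "joint_vel": joint speeds; "tau": joint torques, N m; "tool_pos": TCP position; "ee_rot": TCP orientation; "wrist_force": force on the tool from outside, world axes, zero at the start; "moment": the same for the moment, N m; "grip_width": opening from 0.0 (shut) to 1.0 (fully open); "finger_force": force on a finger pad.
Only numpy, scipy, OpenCV 4.12 (cv2) and the standard library are available. Lean on these libraries where they do the work, as an engineer would, in place of code of your own. Each camera call takes 0.05 s, during which the arm holds its last target. There are 200 camera calls.

TASK

Using the scoop, move at least three of the clay balls from the white trough into the open clear culture box, without spilling any: every ball must finish in the box or still in the trough, and the gripper's fingers must not touch the balls. Then lay the scoop back flat on the white tile, right way up, and let go of it. Leave the box standing about where it is and do not disturb the mug, the jar or the lidded box.

Things in the scene. Friction and masses are not known exactly. Their poses are not given: they have to be found in the camera images.
- scoop: Aluminium hand scoop, black handle, about 120 g, loose, on the tile. Blade floor 85 mm long, 98 wide, sheet 2.5 thick, open at the front (+x) and top; sides 5 mm high along the front 15, then 10 high for 18, then 34 high; back wall 34 high. Origin: underside of the floor, 45 mm behind the front lip, 40 before the back; z up, y across
- scoop_lip (a point): middle of the scoop's front edge, underside, (45, 0, 0) mm in the scoop's frame
- scoop_grip (a point): middle of the scoop's handle, (-79, 0, 46.5) mm in the scoop's frame, axes as the scoop's. The handle is a straight bar 16 mm wide (y) by 16 mm thick, 90 mm long, running back from the top of the back wall and rising rearward at 30 degrees
- tile: white ceramic tile, fixed, 200 (x) by 130 (y) by 8 mm; origin at the centre of its underside, so its top is 8 mm above the origin
- trough: White plastic trough, fixed, 114 (x) by 122 (y) mm, open above, holding the clay balls. V floor: falls at 16 degrees from height 24.5 mm at x=-28 (the low, open near end) to 8 at the valley x=+30, then rises at 48 degrees to 62 at x=+79. Side walls 68 mm high, 4 thick, 114 apart inside; no walls above the slopes' ends. Origin at table height
- trough_valley (a point): middle of the trough's valley line, (30, 0, 8) mm in the trough's frame, on the floor surface
- box: clear plastic culture box, loose, open at the top, empty at the start, 130 by 130 by 75 mm high, walls 3 mm, 0.4 kg; origin at the centre of its underside, z up
- scoop_mid (a point): middle of the scoop's hold, (2.5, 0, 13) mm in the scoop's frame
- box_mid (a point): in the culture box, on its middle axis, 15 mm above its underside
- mug: white mug, 80 mm wide, 95 mm high, bystander; origin at the centre of its underside
- jar: capped glass jar, 60 mm wide, 85 mm high, bystander; origin at the centre of its underside
- lidbox: closed clear culture box with white lid, 118 by 118 by 70 mm, bystander; origin at the centre of its underside
- ball0: glazed fired-clay ball, smooth, 22 mm across, 12 g, one of six alike in the trough; origin at its centre
- ball1: glazed fired-clay ball, smooth, 22 mm across, 12 g, one of six alike in the trough; origin at its centre
- ball2: glazed fired-clay ball, smooth, 22 mm across, 12 g, one of six alike in the trough; origin at its centre
- ball3: glazed fired-clay ball, smooth, 22 mm across, 12 g, one of six alike in the trough; origin at its centre
- ball4: glazed fired-clay ball, smooth, 22 mm across, 12 g, one of six alike in the trough; origin at its centre
- ball5: glazed fired-clay ball, smooth, 22 mm across, 12 g, one of six alike in the trough; origin at its centre
There are look-alikes about, which are no part of the job. Leave any blue look-alike of the trough alone.

How it is judged (in metres and radians):
On the way, in this order (a step that is already met when the one before it is completed fails the run):
1. the scoop carries at least one clay ball, lifted clear of the trough (((distance between ball0 and scoop_mid below 0.058 m and height (world z) of ball0 above 0.08 m) or (distance between ball1 and scoop_mid below 0.058 m and height (world z) of ball1 above 0.08 m) or (distance between ball2 and scoop_mid below 0.058 m and height (world z) of ball2 above 0.08 m) or (distance between ball3 and scoop_mid below 0.058 m and height (world z) of ball3 above 0.08 m) or (distance between ball4 and scoop_mid below 0.058 m and height (world z) of ball4 above 0.08 m) or (distance between ball5 and scoop_mid below 0.058 m and height (world z) of ball5 above 0.08 m))), for 0.2 s.
2. at least three clay balls are in the culture box ((distance between each of ball0, ball1, ball2 and box_mid below 0.074 m or distance between each of ball0, ball1, ball3 and box_mid below 0.074 m or distance between each of ball0, ball1, ball4 and box_mid below 0.074 m or distance between each of ball0, ball1, ball5 and box_mid below 0.074 m or distance between each of ball0, ball2, ball3 and box_mid below 0.074 m or distance between each of ball0, ball2, ball4 and box_mid below 0.074 m or distance between each of ball0, ball2, ball5 and box_mid below 0.074 m or distance between each of ball0, ball3, ball4 and box_mid below 0.074 m or distance between each of ball0, ball3, ball5 and box_mid below 0.074 m or distance between each of ball0, ball4, ball5 and box_mid below 0.074 m or distance between each of ball1, ball2, ball3 and box_mid below 0.074 m or distance between each of ball1, ball2, ball4 and box_mid below 0.074 m or distance between each of ball1, ball2, ball5 and box_mid below 0.074 m or distance between each of ball1, ball3, ball4 and box_mid below 0.074 m or distance between each of ball1, ball3, ball5 and box_mid below 0.074 m or distance between each of ball1, ball4, ball5 and box_mid below 0.074 m or distance between each of ball2, ball3, ball4 and box_mid below 0.074 m or distance between each of ball2, ball3, ball5 and box_mid below 0.074 m or distance between each of ball2, ball4, ball5 and box_mid below 0.074 m or distance between each of ball3, ball4, ball5 and box_mid below 0.074 m)), for 0.2 s.
At the end, for the whole second after the job is handed in: At least three balls are inside the culture box and every other ball is in the box or in the trough; the box stands upright; the scoop lies at rest on the tile, right way up and flat (within 7 degrees), the middle of its blade within the tile (90 mm along, 60 mm across from the tile's centre) ((distance between each of ball0, ball1, ball2 and box_mid below 0.074 m or distance between each of ball0, ball1, ball3 and box_mid below 0.074 m or distance between each of ball0, ball1, ball4 and box_mid below 0.074 m or distance between each of ball0, ball1, ball5 and box_mid below 0.074 m or distance between each of ball0, ball2, ball3 and box_mid below 0.074 m or distance between each of ball0, ball2, ball4 and box_mid below 0.074 m or distance between each of ball0, ball2, ball5 and box_mid below 0.074 m or distance between each of ball0, ball3, ball4 and box_mid below 0.074 m or distance between each of ball0, ball3, ball5 and box_mid below 0.074 m or distance between each of ball0, ball4, ball5 and box_mid below 0.074 m or distance between each of ball1, ball2, ball3 and box_mid below 0.074 m or distance between each of ball1, ball2, ball4 and box_mid below 0.074 m or distance between each of ball1, ball2, ball5 and box_mid below 0.074 m or distance between each of ball1, ball3, ball4 and box_mid below 0.074 m or distance between each of ball1, ball3, ball5 and box_mid below 0.074 m or distance between each of ball1, ball4, ball5 and box_mid below 0.074 m or distance between each of ball2, ball3, ball4 and box_mid below 0.074 m or distance between each of ball2, ball3, ball5 and box_mid below 0.074 m or distance between each of ball2, ball4, ball5 and box_mid below 0.074 m or distance between each of ball3, ball4, ball5 and box_mid below 0.074 m) and (distance between ball0 and box_mid below 0.074 m or (x of ball0 in the frame of trough between -0.031 and 0.083 m and y of ball0 in the frame of trough between -0.057 and 0.057 m and height (world z) of ball0 below 0.085 m)) and (distance between ball1 and box_mid below 0.074 m or (x of ball1 in the frame of trough between -0.031 and 0.083 m and y of ball1 in the frame of trough between -0.057 and 0.057 m and height (world z) of ball1 below 0.085 m)) and (distance between ball2 and box_mid below 0.074 m or (x of ball2 in the frame of trough between -0.031 and 0.083 m and y of ball2 in the frame of trough between -0.057 and 0.057 m and height (world z) of ball2 below 0.085 m)) and (distance between ball3 and box_mid below 0.074 m or (x of ball3 in the frame of trough between -0.031 and 0.083 m and y of ball3 in the frame of trough between -0.057 and 0.057 m and height (world z) of ball3 below 0.085 m)) and (distance between ball4 and box_mid below 0.074 m or (x of ball4 in the frame of trough between -0.031 and 0.083 m and y of ball4 in the frame of trough between -0.057 and 0.057 m and height (world z) of ball4 below 0.085 m)) and (distance between ball5 and box_mid below 0.074 m or (x of ball5 in the frame of trough between -0.031 and 0.083 m and y of ball5 in the frame of trough between -0.057 and 0.057 m and height (world z) of ball5 below 0.085 m)) and x of scoop in the frame of tile between -0.09 and 0.09 m and y of scoop in the frame of tile between -0.06 and 0.06 m and z of scoop in the frame of tile between 0 and 0.014 m and angle between scoop's own z axis and vertical below 0.12 rad and linear speed of scoop below 0.02 m/s and angle between box's own z axis and vertical below 0.1 rad); the robot touches nothing.
It fails at once if the gripper's fingers touch a clay ball (contact force between the fingers and ball0 above 0.5 N or contact force between the fingers and ball1 above 0.5 N or contact force between the fingers and ball2 above 0.5 N or contact force between the fingers and ball3 above 0.5 N or contact force between the fingers and ball4 above 0.5 N or contact force between the fingers and ball5 above 0.5 N).
It fails at once if the culture box is shoved more than 40 mm or tipped (distance of box from where it was at the start of the episode above 0.04 m or angle between box's own z axis and vertical above 0.35 rad).
It fails at once if a bystander is moved more than 30 mm (distance of any of mug, jar, lidbox from where it was at the start of the episode above 0.03 m).
It also fails if it takes over 58 s, if anything falls off the work surface, if the arm or the gripper's body presses on something with over 40 N, if the wrist force passes 120 N, or if a joint passes its speed limit or range.

## Working session

There is one attempt and no reset: what is moved stays moved. The work goes in short steps, Python scripts to look and compute and a tool call to move; the robot and the scene stay as the last step left them, time stands still between calls to the robot, and variables do not carry over. Pictures are saved under pics/ and viewed, at most 10 in all, crops included, and the job is handed in when it is done.

Besides the shell and the picture viewer there is one more tool, called after "Call:" by a JSON object that holds its "method" and its "body", one argument or row to a line. servo_tool: Moves the arm, as the interface text tells. Its arguments: {"type":"object","properties":{"rotation":{"type":"array","items":{"type":"array","items":{"type":"number"}}},"xyz":{"type":"array","items":{"type":"array","items":{"type":"number"}}},"hand":{"type":"array","items":{"type":"number"}}},"required":["rotation","xyz","hand"]}

```bash
ls; mkdir -p pics; cat > h.py <<'E'
import numpy as np, cv2
from scipy.spatial.transform import Rotation as R
from cell import ctrl
def cloud(f, T):
    K=np.array(f["mtx"]); h,w=f["range_z"].shape
    u,v=np.meshgrid(np.arange(w),np.arange(h))
    p=cv2.undistortPoints(np.stack([u,v],-1).reshape(-1,1,2).astype(float),K,np.array([f["k1"],0,0,0.])).reshape(h,w,2)
    z=f["range_z"].astype(float)
    c=np.dstack([p[...,0]*z,p[...,1]*z,z])
    return c@np.array(T)[:3,:3].T+np.array(T)[:3,3]
def pose():
    s=ctrl.read_state(); T=np.eye(4); T[:3,:3]=R.from_rotvec(s["ee_rot"]).as_matrix(); T[:3,3]=s["tool_pos"]; return s,T
def grab(n,name=None):
    s,T=pose(); f=ctrl.grab_frame(n)
    X=np.array(f["extrinsics"]) if n!="wrist" else T@np.array(f["hand_eye"])
    if name: cv2.imwrite("pics/%s.png"%name,f["pixels"][...,::-1])
    return f,X,cloud(f,X)
E
python3 - <<'E'
from h import *
s,T=pose(); print(s); print(T)
for n in("top","side"):
    f,X,P=grab(n,n+"0"); np.savez("pics/%s0.npz"%n,px=f["pixels"],P=P,X=X)
    print(n,X,f["mtx"],f["k1"],f["range_z"].min())
E
```

```text
pics
{'time': 0.0, 'qpos': array([-1.37931595e+00,  5.28700434e-02,  1.40174673e+00,  1.03791347e-05,
        1.68857913e+00, -7.02932696e-02]), 'joint_vel': array([ 3.83962869e-04, -9.41205040e-04, -7.06686917e-05,  4.73473988e-04,
       -1.14912293e-03,  1.21211171e-03]), 'tau': array([ 1.78070204e-03, -3.81673479e+01, -3.60181618e+01,  6.60987143e-05,
        6.32693816e-03,  9.28153213e-06]), 'tool_pos': array([ 135.83796649, -506.81109342,  230.44389435]), 'ee_rot': array([-3.11313368e+00, -4.09812973e-01,  1.36272231e-04]), 'wrist_force': array([0.05851125, 0.74199401, 0.32893026]), 'moment': array([-0.01603872, -0.04013216,  0.00704654]), 'finger_force': 0.0, 'grip_width': 0.9954869315178232}
[[ 9.65932194e-01  2.58795111e-01 -2.94999148e-04  1.35837966e+02]
 [ 2.58795250e-01 -9.65930916e-01  1.57590789e-03 -5.06811093e+02]
 [ 1.22888459e-04 -1.59856454e-03 -9.99998715e-01  2.30443894e+02]
 [ 0.00000000e+00  0.00000000e+00  0.00000000e+00  1.00000000e+00]]
top [[-8.93089829e-03 -9.89710024e-01  1.42808638e-01  3.60098559e+02]
 [-9.99906884e-01  1.03125138e-02  8.93735561e-03  1.13405808e+02]
 [-1.03181065e-02 -1.42715521e-01 -9.89709966e-01  1.17746529e+03]
 [ 0.00000000e+00  0.00000000e+00  0.00000000e+00  1.00000000e+00]] [[442.14038125   0.         279.22750581]
 [  0.         442.14038125 214.64364398]
 [  0.           0.           1.        ]] -0.056050605745294795 0.0
side [[-8.75031792e-01  2.77759773e-01 -3.96445295e-01  9.71940259e+02]
 [ 4.83791074e-01  4.74242828e-01 -7.35554170e-01  9.09891773e+02]
 [-1.62960212e-02 -8.35429978e-01 -5.49355251e-01  6.72865853e+02]
 [ 0.00000000e+00  0.00000000e+00  0.00000000e+00  1.00000000e+00]] [[468.0429357    0.         281.67873414]
 [  0.         468.0429357  212.00245257]
 [  0.           0.           1.        ]] -0.11191145542629446 0.0
```

View pics/top0.png

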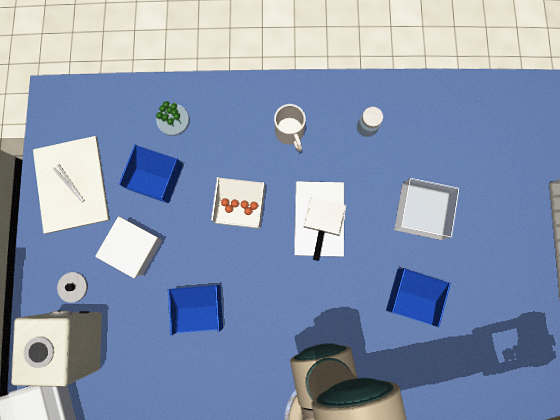

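View pics/side0.png

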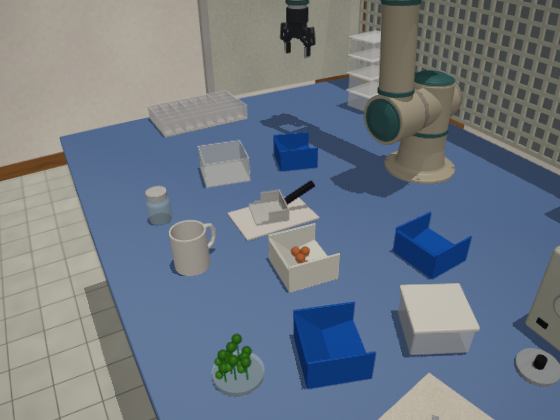

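The top view shows the trough at (239,203) with its six orange balls, the scoop on the tile at (322,215) with its handle running down to (318,255), the open box at (428,208), the mug at (290,122) and the jar at (371,120). The side view shows the balls gathered in the valley of the trough at (300,254).

```bash
cat > m1.py <<'E'
from h import *
def rect(pts):
    return cv2.minAreaRect(pts[:,:2].astype(np.float32))
for n in("top","side"):
    d=np.load("pics/%s0.npz"%n); px=d["px"]; P=d["P"]; hsv=cv2.cvtColor(px,cv2.COLOR_RGB2HSV).astype(int)
    z=P[...,2]; x=P[...,0]; y=P[...,1]; ok=np.isfinite(z)
    H,S,V=hsv[...,0],hsv[...,1],hsv[...,2]
    tabl=(H>100)&(H<125)&(S>90)&ok&(abs(z)<15)
    print(n,"table z",np.median(z[tabl]))
    org=((H<14)|(H>170))&(S>130)&(V>60)&(x>150)&(x<800)&(z>5)&(z<90)
    k,l,st,c=cv2.connectedComponentsWithStats(org.astype(np.uint8))
    for i in range(1,k):
        if st[i,4]>8: m=l==i; print(" org",st[i,4],c[i].round(),P[m].mean(0).round(),P[m].max(0).round(),P[m].min(0).round())
    # regions
    notblue=~((H>100)&(H<130)&(S>90))
    if n=="top":
        reg={"trough":(slice(172,232),slice(205,272)),"tile":(slice(175,265),slice(288,350)),"box":(slice(172,245),slice(390,465))}
        for k2,(a,b) in reg.items():
            m=np.zeros_like(notblue); m[a,b]=True; m&=notblue&(z>3)&(z<100)
            q=P[m]; print(k2,len(q),"rect",rect(q))
            for lo,hi in((3,15),(15,30),(30,50),(50,64),(64,80)):
                t=q[(q[:,2]>lo)&(q[:,2]<hi)]
                if len(t)>5: print("  ",lo,hi,len(t),rect(t))
    m=(V<60)&(z>12)&(z<120)&(x>250)&(x<480)&(y>-120)&(y<100)
    q=P[m]; 
    if len(q)>5: 
        print("handle",len(q),q.mean(0),q.min(0),q.max(0)); u,s_,vt=np.linalg.svd(q-q.mean(0),full_matrices=False); print(vt[0],s_)
E
python3 m1.py
```

```text
top table z -0.1643892664390023
 org 134 [229. 205.] [554. 256.  30.] [570. 278.  38.] [534. 233.  23.]
 org 136 [248. 207.] [548. 205.  30.] [564. 225.  38.] [528. 182.  14.]
trough 2259 rect ((557.529052734375, 229.19090270996094), (123.4586410522461, 115.37419891357422), 82.48404693603516)
   3 15 254 ((547.950927734375, 228.48141479492188), (120.16088104248047, 96.68780517578125), 83.87248229980469)
   15 30 974 ((551.7349243164062, 229.77273559570312), (121.42141723632812, 102.4313735961914), 83.06379699707031)
   30 50 551 ((554.7719116210938, 228.67578125), (120.39707946777344, 108.02544403076172), 83.16100311279297)
   50 64 335 ((558.3358764648438, 229.1868896484375), (122.64909362792969, 114.10944366455078), 82.26766967773438)
   64 80 145 ((556.8524169921875, 229.7196502685547), (122.52452850341797, 112.10530090332031), 83.03248596191406)
tile 3596 rect ((511.9349365234375, 15.411262512207031), (136.68658447265625, 215.55751037597656), 88.08297729492188)
   3 15 3240 ((519.1170654296875, 15.170875549316406), (136.68658447265625, 201.18516540527344), 88.08297729492188)
   1
[... 972 characters left out ...]
54368591308594, 130.12310791015625), 77.40592193603516)
   64 80 421 ((535.9215087890625, -259.072998046875), (130.98228454589844, 132.66818237304688), 77.01627349853516)
handle 158 [441.64676415  25.84589149  65.09743727] [404.59325388   8.49946559  40.65615149] [479.74697123  38.48442448  85.84724956]
[-0.85283629  0.2138711   0.47637108] [314.65361737  50.33640901  35.39121077]
side table z 1.3323984469061543
 org 185 [300. 253.] [553. 214.  29.] [568. 245.  39.] [532. 191.  17.]
handle 214 [445.0275637   30.84851954  61.20208952] [409.40261683  12.44986723  34.18952744] [479.94222526  43.66109193  85.29504972]
[ 0.84446321 -0.2139864  -0.4910109 ] [343.16341977  73.92956596  51.09946696]
```

```bash
cat >> h.py <<'E'
def frame(yaw,pitch=0):  # tool pose pointing down, x along yaw (deg); pitch>0 = nose (tool x) up
    a=np.radians(yaw)
    return R.from_euler('ZY',[a,-np.radians(pitch)])*R.from_matrix(np.diag([1.,-1,-1]))
def plan(p1,R1,N,p0=None,R0=None):
    s,T=pose()
    p0=T[:3,3] if p0 is None else np.array(p0,float); R0=R.from_matrix(T[:3,:3]) if R0 is None else R0
    rv=(R0.inv()*R1).as_rotvec(); d=(np.array(p1)-p0)/N/1000
    rows=[ (R0*R.from_rotvec(rv*i/N)).inv().apply(d) for i in range(N)]
    print("rot/row",(rv/N).round(4).tolist()); print("xyz",[r.round(4).tolist() for r in rows])
E
python3 - <<'E'
from h import *
plan([430,28,250],frame(-14.1),12)
d=np.load("pics/top0.npz");P=d["P"];px=d["px"];hsv=cv2.cvtColor(px,cv2.COLOR_RGB2HSV)
a=np.radians(-7);c=np.array([557.2,229.4])
q=P[172:232,205:272].reshape(-1,3);S=hsv[172:232,205:272,1].reshape(-1)
r=q[:,:2]-c; lx=r@[np.cos(a),np.sin(a)]; ly=r@[-np.sin(a),np.cos(a)]
m=(abs(ly)<50)&(S<90)&(q[:,2]>3)
for b in range(-65,65,8):
    k=m&(lx>=b)&(lx<b+8)
    if k.sum()>3: print(b+4,k.sum(),np.median(q[k,2]).round(1))
E
```

```text
rot/row [-0.0001, 0.0, 0.0423]
xyz [[0.0352, -0.0367, -0.0016], [0.0336, -0.0382, -0.0016], [0.032, -0.0396, -0.0016], [0.0303, -0.0409, -0.0016], [0.0285, -0.0421, -0.0016], [0.0267, -0.0433, -0.0016], [0.0249, -0.0444, -0.0016], [0.023, -0.0454, -0.0016], [0.021, -0.0463, -0.0016], [0.019, -0.0472, -0.0016], [0.017, -0.0479, -0.0016], [0.015, -0.0486, -0.0016]]
-53 135 22.2
-45 109 22.1
-37 109 19.9
-29 107 17.4
-21 71 15.1
-13 60 13.1
-5 30 10.8
3 22 8.9
11 81 16.6
19 137 23.3
27 132 33.3
35 132 41.7
43 143 50.2
51 131 59.1
59 33 59.4
```

Call:
{"method": "servo_tool", "body": {
  "rotation": [
    [0, 0, 0.0423],
    [0, 0, 0.0423],
    [0, 0, 0.0423],
    [0, 0, 0.0423],
    [0, 0, 0.0423],
    [0, 0, 0.0423],
    [0, 0, 0.0423],
    [0, 0, 0.0423],
    [0, 0, 0.0423],
    [0, 0, 0.0423],
    [0, 0, 0.0423],
    [0, 0, 0.0423]
  ],
  "xyz": [
    [0.035, -0.037, -0.0016],
    [0.034, -0.038, -0.0016],
    [0.032, -0.04, -0.0016],
    [0.03, -0.041, -0.0016],
    [0.0285, -0.042, -0.0016],
    [0.027, -0.043, -0.0016],
    [0.025, -0.044, -0.0016],
    [0.023, -0.0455, -0.0016],
    [0.021, -0.046, -0.0016],
    [0.019, -0.047, -0.0016],
    [0.017, -0.048, -0.0016],
    [0.015, -0.0485, -0.0016]
  ],
  "hand": [0, 0, 0, 0, 0, 0, 0, 0, 0, 0, 0, 0]
}}

```text
time: 1.6
tool_pos: [430.5, 29.0, 250.3]
ee_rot: [3.117, -0.387, -0.0]
wrist_force: [1.0, -0.1, 0.5]
grip_width: 1.0
finger_force: 0.0
```

```bash
python3 - <<'E'
from h import *
f,X,P=grab("wrist","w1"); s,T=pose(); print(s["time"],s["tool_pos"],(R.from_matrix(T[:3,:3])*frame(0).inv()).as_euler('ZYX',degrees=True))
print(f["hand_eye"]); np.savez("pics/w1.npz",px=f["pixels"],P=P,X=X)
E
```

```text
1.65 [431.9478708   33.06064789 249.93533965] [-14.04405803   0.03123824   0.14632174]
[[ 9.76298147e-04 -9.46970559e-01 -3.21318855e-01  8.31950631e+01]
 [ 9.99999334e-01  1.12253023e-03 -2.69842817e-04  9.38164274e-01]
 [ 6.16223333e-04 -3.21318378e-01  9.46971024e-01 -1.42960798e+02]
 [ 0.00000000e+00  0.00000000e+00  0.00000000e+00  1.00000000e+00]]
```

View pics/w1.png

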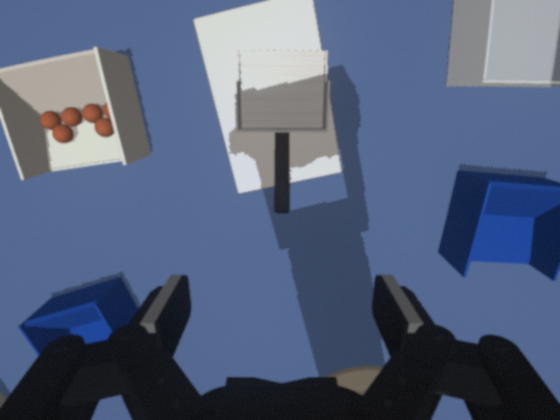

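The wrist view shows the scoop with its handle from (282,132) to (282,212), the blade between columns 238 and 328 with its front edge at row ~50, and the trough at upper left with six balls near (50–110, 105–135).

```bash
cat > scoop.py <<'E'
from h import *
def handle(px,P):
    V=px.max(-1); m=(V<60)&(P[...,2]>20)&(P[...,2]<110)&(P[...,0]>380)&(P[...,0]<500)&(P[...,1]>-40)&(P[...,1]<70)
    return m,P[m]
if __name__=="__main__":
    for n in("top0","side0","w1"):
        d=np.load("pics/%s.npz"%n); px=d["px"];P=d["P"]
        if n=="w1":
            k=np.zeros(px.shape[:2],bool);k[128:216,268:297]=1; P=np.where(k[...,None],P,np.nan)
        m,q=handle(px,P)
        # line fit in xy of top points, ends
        c=q.mean(0); u,s,vt=np.linalg.svd(q-c,full_matrices=False); a=vt[0]*np.sign(vt[0][0])
        t=(q-c)@a; print(n,len(q),"yaw",np.degrees(np.arctan2(a[1],a[0])).round(1),"elev",np.degrees(np.arcsin(-a[2])).round(1),"c",c.round(1),"ends",(c+a*t.min()).round(1),(c+a*t.max()).round(1))
    # w1 blade in its yaw frame
    d=np.load("pics/w1.npz");P=d["P"];px=d["px"];b=np.radians(-14.1)
    reg=P[40:132,225:340].reshape(-1,3); lx=reg[:,:2]@[np.cos(b),np.sin(b)]; ly=reg[:,:2]@[-np.sin(b),np.cos(b)]
    for lo,hi in((9.5,14),(14,25),(25,38),(38,50)):
        k=(reg[:,2]>lo)&(reg[:,2]<hi); 
        if k.sum(): print(lo,hi,k.sum(),"lx",np.percentile(lx[k],[1,50,99]).round(1),"ly",np.percentile(ly[k],[1,50,99]).round(1))
    print("grip TCP yaw-frame",np.array([430.5,29])@[np.cos(b),np.sin(b)],np.array([430.5,29])@[-np.sin(b),np.cos(b)])
E
python3 scoop.py
```

```text
top0 163 yaw -14.0 elev 28.5 c [442.8  25.6  64.4] ends [409.3  33.9  83.2] [481.8  15.9  42.5]
side0 217 yaw -14.1 elev 29.3 c [445.5  30.7  61. ] ends [411.6  39.3  80.6] [481.6  21.7  40.1]
w1 986 yaw -14.2 elev 29.4 c [444.1  24.4  64.5] ends [410.7  32.8  84. ] [482.2  14.7  42.4]
9.5 14 6368 lx [468.  510.6 551.3] ly [ 85.4 132.3 186.4]
14 25 245 lx [467.8 513.5 548.6] ly [ 82.7  88.9 180.8]
25 38 217 lx [467.8 483.3 515.7] ly [ 85.1 142.3 178.4]
38 50 555 lx [465.8 469.1 515.6] ly [ 83.  131.2 180.6]
grip TCP yaw-frame 410.46506723828884 133.00255101714035
```

Call:
{"method": "servo_tool", "body": {
  "rotation": [
    [0, 0, 0],
    [0, 0, 0],
    [0, 0, 0],
    [0, 0, 0],
    [0, 0, 0],
    [0, 0, 0],
    [0, 0, 0],
    [0, 0, 0]
  ],
  "xyz": [
    [0.008, 0.003, 0.03],
    [0.008, 0.003, 0.04],
    [0, 0, 0.04],
    [0, 0, 0.04],
    [0, 0, 0.035],
    [0, 0, 0.029],
    [0, 0, 0],
    [0, 0, 0]
  ],
  "hand": [0, 0, 0, 0, 0, 0, 0, 0]
}}

```text
time: 2.65
tool_pos: [444.8, 17.5, 37.7]
ee_rot: [-3.118, 0.385, -0.002]
wrist_force: [0.0, 0.3, 0.3]
grip_width: 0.999
finger_force: 0.0
```

Call:
{"method": "servo_tool", "body": {
  "rotation": [
    [0, 0, 0],
    [0, 0, 0],
    [0, 0, 0],
    [0, 0, 0],
    [0, 0, 0],
    [0, 0, 0],
    [0, 0, 0],
    [0, 0, 0]
  ],
  "xyz": [
    [0, -0.0065, 0.002],
    [0, 0, 0],
    [0, 0, 0],
    [0, 0, 0],
    [0, 0, 0],
    [0, 0, 0],
    [0, 0, 0],
    [0, 0, 0]
  ],
  "hand": [0, 0.2, 1, 1, 1, 1, 1, 1]
}}

```text
time: 3.65
tool_pos: [445.8, 23.9, 34.7]
ee_rot: [-3.118, 0.385, -0.0]
wrist_force: [-0.4, 0.9, 3.1]
grip_width: 0.175
finger_force: 59.9
```

Call:
{"method": "servo_tool", "body": {
  "rotation": [
    [0, 0, 0],
    [0, 0, 0],
    [0, 0, 0],
    [0, 0, 0],
    [0, 0, 0],
    [0, 0, 0]
  ],
  "xyz": [
    [0, 0, -0.008],
    [0, 0, -0.022],
    [0, 0, -0.025],
    [0, 0, -0.02],
    [0, 0, -0.005],
    [0, 0, 0]
  ],
  "hand": [1, 1, 1, 1, 1, 1]
}}

```text
time: 4.4
tool_pos: [445.5, 23.8, 114.1]
ee_rot: [3.118, -0.385, -0.001]
wrist_force: [-0.0, -0.2, -1.3]
grip_width: 0.177
finger_force: 59.3
```

```bash
cat > look.py <<'E'
import sys
from h import *
# scoop in tool frame by wrist depth: returns floor plane, extents
def meas(name):
    f,X,P=grab("wrist",name); np.savez("pics/%s.npz"%name,px=f["pixels"],P=P,X=X)
    C=cloud(f,np.array(f["hand_eye"]))  # tool frame
    return f,P,C
if __name__=="__main__":
    s,T=pose(); print(s["time"],s["tool_pos"].round(1),(R.from_matrix(T[:3,:3])*frame(0).inv()).as_euler('ZYX',degrees=True).round(2),s["wrist_force"].round(1))
    f,P,C=meas(sys.argv[1]); px=f["pixels"]
    q=C.reshape(-1,3); hs=cv2.cvtColor(px,cv2.COLOR_RGB2HSV).reshape(-1,3).astype(int)
    near=(f["range_z"].reshape(-1)>0)&(abs(q[:,1])<55)&(q[:,0]>30)&(q[:,0]<135)&(q[:,2]>-25)&(q[:,2]<50)
    k=near&(abs(q[:,1])<40)&(q[:,0]>50)&(q[:,0]<118)&(hs[:,1]<80)&(q[:,2]>5)&(q[:,2]<45)
    t=q[k]; A=np.c_[t[:,0],t[:,1],np.ones(len(t))]
    for _ in range(4):
        c,*_r=np.linalg.lstsq(A,t[:,2],rcond=None); r=t[:,2]-A@c; g=abs(r)<max(1.5,1.5*np.median(abs(r))); A,t=A[g],t[g]
    print("floor pitch(nose up+) deg",np.degrees(np.arctan(-c[0])).round(2),"roll",np.degrees(np.arctan(c[1])).round(2),"z at x=79",(c@[79.4,0,1]).round(1),len(t),"x",np.percentile(t[:,0],[0,100]).round(1))
    w=near&(q[:,2]<c[0]*q[:,0]+c[1]*q[:,1]+c[2]-20)&(q[:,0]>45)
    print("walls x",np.percentile(q[w,0],[2,98]).round(1),"y",np.percentile(q[w,1],[2,98]).round(1))
    for b in(55,75,85):
        e=w&(abs(q[:,0]-b)<6); yy=q[e,1]; print(b,np.median(yy[yy<0]).round(1),np.median(yy[yy>0]).round(1))
E
python3 look.py w2
```

```text
4.4 [445.5  23.8 114.1] [-1.409e+01  2.000e-02 -1.000e-02] [-0.  -0.2 -1.3]
floor pitch(nose up+) deg -0.11 roll 0.02 z at x=79 24.0 22606 x [ 50. 118.]
walls x [46.  89.9] y [-48.1  49.5]
55 -46.0 47.5
75 -46.0 47.2
85 -46.1 47.3
```

```bash
cat >> h.py <<'E'
TY=-7.2; TC=np.array([557.3,229.4])  # trough yaw, footprint centre (trough x=25.5)
LIP=np.array([-124.4,0,26.6])       # TCP seen from lip, scoop axes
def wp(lip,yaw,pitch):
    Rs=R.from_euler('ZY',[np.radians(yaw),-np.radians(pitch)])
    return np.array(lip)+Rs.apply(LIP), frame(yaw,pitch)
def tr(x,y,z):
    a=np.radians(TY); return np.array([*(TC+(x-25.5)*np.array([np.cos(a),np.sin(a)])+y*np.array([-np.sin(a),np.cos(a)])),z])
E
python3 - <<'E'
from h import *
d=np.load("pics/w1.npz");P=d["P"];px=d["px"];hs=cv2.cvtColor(px,cv2.COLOR_RGB2HSV).astype(int)
a=np.radians(TY)
for nm,(r0,r1,c0,c1) in {"w1":(40,185,0,155),"top0":(172,232,205,272),"side0":(220,292,262,345)}.items():
    d=np.load("pics/%s.npz"%nm);P=d["P"][r0:r1,c0:c1].reshape(-1,3);hs=cv2.cvtColor(d["px"],cv2.COLOR_RGB2HSV)[r0:r1,c0:c1].reshape(-1,3).astype(int)
    r=P[:,:2]-TC; lx=r@[np.cos(a),np.sin(a)]+25.5; ly=r@[-np.sin(a),np.cos(a)]
    w=(P[:,2]>64)&(P[:,2]<74)&(abs(ly)<70)&(abs(lx-25)<70)
    for sg in(1,-1):
        k=w&(ly*sg>45)
        if k.sum()>10: print(nm,"wall",sg,k.sum(),"ly med",np.median(ly[k]).round(1),"slope",np.degrees(np.polyfit(lx[k],ly[k],1)[0]).round(2),"lx",np.percentile(lx[k],[1,99]).round(1))
    fl=(hs[:,1]<90)&(abs(ly)<45)&(lx>-25)&(lx<0); print(" near slope z at x=-12:",np.median(P[fl,2]).round(1))
    fl=(hs[:,1]<90)&(abs(ly)<45)&(lx>50)&(lx<75); 
    if fl.sum()>9: c=np.polyfit(P[fl,2],lx[fl],1); print(" far slope lx at z=35 (exp 54.6)",np.polyval(c,35).round(1))
    o=((hs[:,0]<14)|(hs[:,0]>170))&(hs[:,1]>130)&(hs[:,2]>60)&(P[:,2]>5)
    print(" balls lx",np.percentile(lx[o],[1,99]).round(1),"ly",np.percentile(ly[o],[1,99]).round(1),"zmax",np.percentile(P[o,2],99).round(1))
p,Rr=wp(tr(-75,0,52),TY,-18); print(p); plan(p,Rr,12)
E
```

```text
w1 wall 1 467 ly med 58.3 slope -0.32 lx [-31.5  50.5]
w1 wall -1 669 ly med -59.3 slope 0.2 lx [-30.3  81. ]
 near slope z at x=-12: 20.7
 far slope lx at z=35 (exp 54.6) 53.3
 balls lx [ 1.6 33.6] ly [-34.6  43.6] zmax 37.3
top0 wall 1 72 ly med 58.8 slope 0.32 lx [-29.3  79.5]
top0 wall -1 69 ly med -59.0 slope 0.08 lx [-28.5  79.5]
 near slope z at x=-12: 20.3
 far slope lx at z=35 (exp 54.6) 55.0
 balls lx [-0.6 33.3] ly [-46.  46.] zmax 37.6
side0 wall 1 180 ly med 61.9 slope -0.1 lx [-29.5  81.2]
side0 wall -1 147 ly med -55.9 slope 0.23 lx [-28.2  82.7]
 near slope z at x=-12: 22.4
 far slope lx at z=35 (exp 54.6) 51.7
 balls lx [ 3.7 35.7] ly [-37.6  14.8] zmax 37.5
[348.36899892 255.7941235  115.73981743]
rot/row [-0.0015, -0.026, -0.0099]
xyz [[-0.0125, -0.0168, -0.0002], [-0.0124, -0.0169, 0.0001], [-0.0122, -0.017, 0.0004], [-0.012, -0.0172, 0.0007], [-0.0118, -0.0173, 0.001], [-0.0116, -0.0174, 0.0013], [-0.0114, -0.0175, 0.0015], [-0.0112, -0.0176, 0.0018], [-0.011, -0.0177, 0.0021], [-0.0107, -0.0178, 0.0023], [-0.0105, -0.018, 0.0026], [-0.0102, -0.0181, 0.0028]]
```

```bash
python3 - <<'E'
from h import *
p,Rr=wp([452,70,85],-10.5,-9); plan(p,Rr,5)
p2,R2=wp(tr(-75,0,52),TY,-18); plan(p2,R2,6,p,Rr)
E
```

```text
rot/row [-0.0009, -0.0311, -0.0125]
xyz [[-0.0246, -0.0078, -0.0034], [-0.0246, -0.0081, -0.0026], [-0.0246, -0.0084, -0.0019], [-0.0245, -0.0087, -0.0011], [-0.0245, -0.009, -0.0004]]
rot/row [-0.0022, -0.0262, -0.0093]
xyz [[-0.0024, -0.0273, 0.0029], [-0.0021, -0.0273, 0.0029], [-0.0018, -0.0274, 0.0029], [-0.0014, -0.0274, 0.0029], [-0.0011, -0.0274, 0.0029], [-0.0008, -0.0274, 0.0028]]
```

Call:
{"method": "servo_tool", "body": {
  "rotation": [
    [-0.001, -0.031, -0.0125],
    [-0.001, -0.031, -0.0125],
    [-0.001, -0.031, -0.0125],
    [-0.001, -0.031, -0.0125],
    [-0.001, -0.031, -0.0125],
    [-0.002, -0.026, -0.0093],
    [-0.002, -0.026, -0.0093],
    [-0.002, -0.026, -0.0093],
    [-0.002, -0.026, -0.0093],
    [-0.002, -0.026, -0.0093],
    [-0.002, -0.026, -0.0093],
    [0, 0, 0]
  ],
  "xyz": [
    [-0.0246, -0.0078, -0.0034],
    [-0.0246, -0.008, -0.0026],
    [-0.0246, -0.0084, -0.002],
    [-0.0245, -0.0087, -0.001],
    [-0.0245, -0.009, 0],
    [-0.0024, -0.0273, 0.003],
    [-0.002, -0.0273, 0.003],
    [-0.0018, -0.0274, 0.003],
    [-0.0014, -0.0274, 0.003],
    [-0.001, -0.0274, 0.003],
    [-0.0008, -0.0274, 0.0028],
    [0, 0, 0]
  ],
  "hand": [1, 1, 1, 1, 1, 1, 1, 1, 1, 1, 1, 1]
}}

```text
time: 5.95
tool_pos: [348.3, 256.4, 114.0]
ee_rot: [-3.079, 0.192, 0.487]
wrist_force: [0.2, -0.5, -1.0]
grip_width: 0.177
finger_force: 59.3
```

```bash
cat > st.py <<'E'
from h import *
def st():
    s,T=pose(); Rt=R.from_matrix(T[:3,:3]); Rs=Rt*R.from_matrix(np.diag([1.,-1,-1])).inv()
    lip=s["tool_pos"]-Rs.apply(LIP); a=np.radians(TY); r=lip[:2]-TC
    e=Rs.as_euler('ZYX',degrees=True)
    print("t",round(s["time"],2),"tcp",s["tool_pos"].round(1),"yaw",e[0].round(2),"pitch",(-e[1]).round(2),"roll",e[2].round(2),"lip",lip.round(1),"lip in trough",(r@[np.cos(a),np.sin(a)]+25.5).round(1),(r@[-np.sin(a),np.cos(a)]).round(1),"F",s["wrist_force"].round(1),"grip",s["grip_width"].round(3))
if __name__=="__main__": st()
E
python3 st.py; python3 look.py w3; python3 st.py
python3 - <<'E'
from h import *
# entry: to lip trough x=-30 above slope by 2, then down along to x=10
p,Rr=wp(tr(-30,0,24.5+2*.287+3),TY,-18); plan(p,Rr,3)
p2,R2=wp(tr(10,0,8+20*.287+2),TY,-18); plan(p2,R2,3,p,Rr)
E
```

```text
5.95 [348.3 256.4 114. ] [-7.14 17.96 -0.03] [ 0.2 -0.5 -1. ]
floor pitch(nose up+) deg -0.05 roll -0.06 z at x=79 23.9 22548 x [ 50. 118.]
walls x [46.  89.6] y [-48.   49.6]
55 -45.9 47.6
75 -46.0 47.3
85 -46.0 47.4
rot/row [0.0003, -0.0005, 0.0001]
xyz [[0.0166, -0.0001, 0.0025], [0.0166, -0.0001, 0.0025], [0.0166, -0.0001, 0.0025]]
rot/row [0.0, 0.0, 0.0]
xyz [[0.014, 0.0, -0.0002], [0.014, 0.0, -0.0002], [0.014, 0.0, -0.0002]]Traceback (most recent call last):
  File "st.py", line 7, in <module>
    if __name__=="__main__": st()
                             ~~^^
  File "st.py", line 6, in st
    print("t",round(s["time"],2),"tcp",s["tool_pos"].round(1),"yaw",e[0].round(2),"pitch",(-e[1]).round(2),"roll",e[2].round(2),"lip",lip.round(1),"lip in trough",(r@[np.cos(a),np.sin(a)]+25.5).round(1),(r@[-np.sin(a),np.cos(a)]).round(1),"F",s["wrist_force"].round(1),"grip",s["grip_width"].round(3))
                                                                                                                                                                                                  
[... 284 characters left out ...]
          ~~^^
  File "st.py", line 6, in st
    print("t",round(s["time"],2),"tcp",s["tool_pos"].round(1),"yaw",e[0].round(2),"pitch",(-e[1]).round(2),"roll",e[2].round(2),"lip",lip.round(1),"lip in trough",(r@[np.cos(a),np.sin(a)]+25.5).round(1),(r@[-np.sin(a),np.cos(a)]).round(1),"F",s["wrist_force"].round(1),"grip",s["grip_width"].round(3))
                                                                                                                                                                                                                                                                                    ^^^^^^^^^^^^^^^^^^^^^
AttributeError: 'float' object has no attribute 'round'
```

View pics/w3.png

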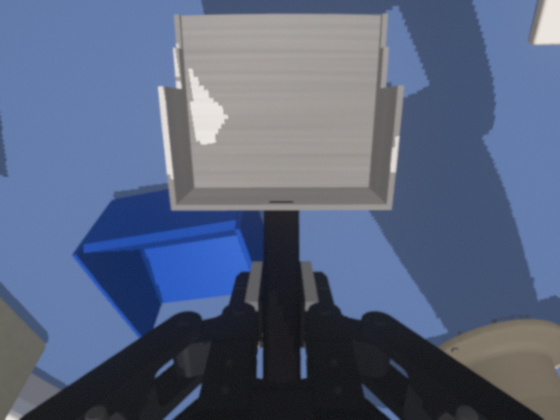

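The view shows the scoop level and square in the grip, with the blade between columns 165 and 400 and the lip at row 15, and the trough beyond the top edge of the picture.

Call:
{"method": "servo_tool", "body": {
  "rotation": [
    [0, 0, 0],
    [0, 0, 0],
    [0, 0, 0],
    [0, 0, 0],
    [0, 0, 0],
    [0, 0, 0],
    [0, 0, 0]
  ],
  "xyz": [
    [0.0165, 0, 0.0025],
    [0.0165, 0, 0.0025],
    [0.0165, 0, 0.0025],
    [0.014, 0, 0],
    [0.014, 0, 0],
    [0.012, 0, 0],
    [0, 0, 0]
  ],
  "hand": [1, 1, 1, 1, 1, 1, 1]
}}

```text
time: 6.88
tool_pos: [431.5, 245.1, 80.6]
ee_rot: [-3.078, 0.195, 0.483]
wrist_force: [-0.1, -0.4, -1.3]
grip_width: 0.176
finger_force: 59.2
```

```bash
sed -i 's/s\["grip_width"\].round(3)/s["grip_width"]/' st.py; python3 st.py; python3 - <<'E'
from h import *
p,Rr=wp(tr(28,0,8.6+1),TY,-18); plan(p,Rr,4)
E
```

```text
t 6.88 tcp [431.5 245.1  80.6] yaw -7.25 pitch -17.85 roll 0.04 lip [540.9 231.2  17.1] lip in trough 9.0 -0.3 F [-0.1 -0.4 -1.3] grip 0.17576626718706106
rot/row [-0.0002, -0.0007, -0.0002]
xyz [[0.0051, -0.0001, 0.0003], [0.0051, -0.0001, 0.0003], [0.0051, -0.0001, 0.0003], [0.0051, -0.0001, 0.0003]]
```

Call:
{"method": "servo_tool", "body": {
  "rotation": [
    [0, 0, 0],
    [0, 0, 0],
    [0, 0, 0],
    [0, 0, 0],
    [0, 0, 0],
    [0, 0, 0]
  ],
  "xyz": [
    [0.003, 0, 0.002],
    [0.0045, 0, 0.0005],
    [0.0045, 0, 0],
    [0.004, 0, 0],
    [0.004, 0, 0],
    [0, 0, 0]
  ],
  "hand": [1, 1, 1, 1, 1, 1]
}}

```text
time: 7.62
tool_pos: [449.6, 242.9, 72.4]
ee_rot: [-3.077, 0.195, 0.482]
wrist_force: [0.2, -0.6, -1.3]
grip_width: 0.176
finger_force: 59.2
```

```bash
python3 st.py; python3 - <<'E'
from h import *
f,X,P=grab("wrist","w4")
E
```

```text
t 7.62 tcp [449.6 242.9  72.4] yaw -7.22 pitch -17.81 roll 0.06 lip [559.  229.1   9. ] lip in trough 27.2 -0.1 F [ 0.2 -0.6 -1.3] grip 0.17601214741080617
```

View pics/w4.png

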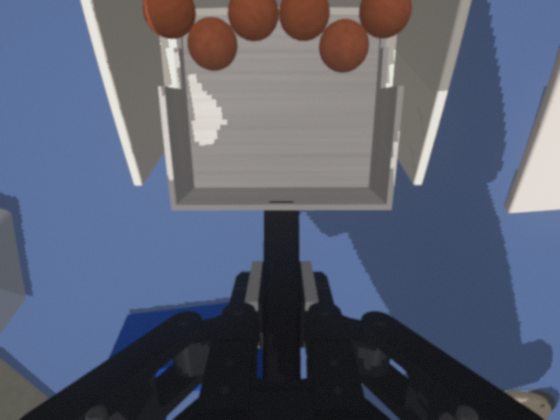

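The view shows all six balls over the scoop's front: two on the floor at (213,43) and (343,45), two at (253,12) and (303,12), and two near the front corners at (168,12) and (385,12). I'll check where the corner balls lie relative to the scoop's sides.

```bash
cat > balls.py <<'E'
import sys
from h import *
# ball centres in scoop frame (tool-frame cloud -> scoop), by colour blobs from the wrist
def balls(f):
    C=cloud(f,np.array(f["hand_eye"])); px=f["pixels"]; hs=cv2.cvtColor(px,cv2.COLOR_RGB2HSV).astype(int)
    m=((hs[...,0]<14)|(hs[...,0]>170))&(hs[...,1]>130)&(hs[...,2]>40)&(f["range_z"]>0)&(f["range_z"]<400)
    d=cv2.distanceTransform(np.pad(m,1).astype(np.uint8),cv2.DIST_L2,3)[1:-1,1:-1]
    k,l,st,c=cv2.connectedComponentsWithStats((d>9).astype(np.uint8))
    cam=np.array(f["hand_eye"])[:3,3]; out=[]
    for i in range(1,k):
        u,v=c[i].round().astype(int); q=C[max(0,v-2):v+3,max(0,u-2):u+3].reshape(-1,3).mean(0); r=(q-cam)/np.linalg.norm(q-cam); q=q+11*r
        out.append([u,v,st[i,4],*(q[0]-79.4,-q[1],26.6-q[2])])
    return np.array(out)
if __name__=="__main__":
    f,X,P=grab("wrist",sys.argv[1] if len(sys.argv)>1 else None); print("u v n | x y z in scoop frame"); print(balls(f).round(1))
E
python3 balls.py
```

```text
u v n | x y z in scoop frame
[[172.   16.  206.   40.5  46.2  15. ]
 [252.   12.  145.   41.9  11.7  13.6]
 [384.   15.  345.   40.9 -45.1  15.2]
 [302.   24.  129.   37.6 -10.1  11.2]
 [264.   24.    1.   37.8   6.7  10.3]
 [213.   36.  372.   32.5  29.1  13.3]
 [346.   40.  325.   30.8 -29.4  13.9]
 [340.   57.    1.   24.1 -27.5  11.5]]
```

```bash
python3 - <<'E'
from h import *
p,Rr=wp(tr(46,3,27.5),TY,0); plan(p,Rr,7)
E
```

```text
rot/row [-0.0001, 0.0444, -0.0001]
xyz [[0.0015, -0.0004, 0.0023], [0.0014, -0.0004, 0.0023], [0.0013, -0.0004, 0.0024], [0.0012, -0.0004, 0.0025], [0.001, -0.0004, 0.0025], [0.0009, -0.0004, 0.0026], [0.0008, -0.0004, 0.0026]]
```

```bash
python3 - <<'E'
from h import *
p0,R0=wp(tr(36.3,2,18.2),TY,-9); plan(p0,R0,4)
p,Rr=wp(tr(46,3,28),TY,0); plan(p,Rr,4,p0,R0)
E
```

```text
rot/row [-0.0003, 0.0385, -0.0001]
xyz [[0.0009, -0.0005, 0.002], [0.0008, -0.0005, 0.002], [0.0007, -0.0005, 0.002], [0.0006, -0.0005, 0.002]]
rot/row [0.0, 0.0393, -0.0]
xyz [[0.0014, -0.0002, 0.0021], [0.0013, -0.0002, 0.0022], [0.0012, -0.0002, 0.0022], [0.0011, -0.0002, 0.0023]]
```

Call:
{"method": "servo_tool", "body": {
  "rotation": [
    [0, 0.0385, 0],
    [0, 0.0385, 0],
    [0, 0.0385, 0],
    [0, 0.0385, 0],
    [0, 0.0393, 0],
    [0, 0.0393, 0],
    [0, 0.0393, 0],
    [0, 0.0393, 0],
    [0, 0, 0]
  ],
  "xyz": [
    [0.0009, -0.0006, 0.002],
    [0.0008, -0.0006, 0.002],
    [0.0007, -0.0006, 0.002],
    [0.0006, -0.0006, 0.002],
    [0.0014, -0.0003, 0.0021],
    [0.0013, -0.0002, 0.0022],
    [0.0012, -0.0002, 0.0022],
    [0.0011, -0.0002, 0.0023],
    [0, 0, 0]
  ],
  "hand": [1, 1, 1, 1, 1, 1, 1, 1, 1]
}}

```text
time: 8.85
tool_pos: [454.0, 245.7, 54.6]
ee_rot: [-3.135, 0.197, 0.001]
wrist_force: [0.6, -0.1, -2.6]
grip_width: 0.178
finger_force: 59.2
```

```bash
python3 st.py; python3 balls.py w5;  python3 - <<'E'
from h import *
p0,R0=wp(tr(57,3,40.5),TY,8); plan(p0,R0,4)
E
```

```text
t 8.85 tcp [454.  245.7  54.6] yaw -7.2 pitch -0.04 roll 0.05 lip [577.4 230.2  28. ] lip in trough 45.4 3.3 F [ 0.6 -0.1 -2.6] grip 0.17769066032067402
u v n | x y z in scoop frame
[[203.   16.  248.   41.1  33.5  11.6]
 [255.   17.  161.   40.5  10.6  11.6]
 [292.   10.   17.   43.3  -5.6  11.3]
 [367.   10.   43.   43.3 -38.   13.2]
 [311.   20.   29.   39.5 -14.   10.6]
 [338.   43.  211.   29.7 -25.9  13.5]
 [224.   53.  196.   25.5  24.5  13.6]]
rot/row [-0.0003, 0.0351, -0.0001]
xyz [[0.0022, 0.0001, 0.0013], [0.0022, 0.0001, 0.0014], [0.0021, 0.0001, 0.0015], [0.0021, 0.0001, 0.0015]]
```

```bash
python3 - <<'E'
from h import *
p0,R0=wp(tr(57,3,40.5),TY,8)
p1,R1=wp(tr(68,0.5,57),TY,16); plan(p1,R1,4,p0,R0)
E
```

```text
rot/row [0.0, 0.0349, -0.0]
xyz [[0.0027, 0.0006, 0.0007], [0.0026, 0.0006, 0.0008], [0.0026, 0.0006, 0.0009], [0.0026, 0.0006, 0.001]]
```

Call:
{"method": "servo_tool", "body": {
  "rotation": [
    [0, 0.035, 0],
    [0, 0.035, 0],
    [0, 0.035, 0],
    [0, 0.035, 0],
    [0, 0, 0],
    [0, 0, 0]
  ],
  "xyz": [
    [0.0022, 0, 0.0013],
    [0.0022, 0, 0.0014],
    [0.0021, 0, 0.0015],
    [0.0021, 0, 0.0015],
    [0, 0, 0],
    [0, 0, 0]
  ],
  "hand": [1, 1, 1, 1, 1, 1]
}}

```text
time: 9.65
tool_pos: [463.5, 244.6, 49.6]
ee_rot: [3.12, -0.197, 0.219]
wrist_force: [0.1, 0.1, -2.9]
grip_width: 0.177
finger_force: 59.2
```

```bash
python3 st.py; python3 balls.py w6
```

```text
t 9.65 tcp [463.5 244.6  49.6] yaw -7.23 pitch 8.03 roll 0.07 lip [589.4 228.7  40.6] lip in trough 57.4 3.3 F [ 0.1  0.1 -2.9] grip 0.17664286988811734
u v n | x y z in scoop frame
[[354.  116.   79.   -1.6 -35.   13. ]
 [201.  131.  144.   -8.5  37.2  13.2]
 [262.  126.   18.   -6.4   8.2  12.3]
 [301.  133.  114.   -9.5 -10.3  13.3]
 [344.  132.   18.   -9.  -30.9  12.3]
 [220.  132.    2.   -9.2  28.5  11.3]
 [251.  141.   48.  -13.4  13.6  12.6]
 [311.  145.    1.  -15.3 -15.3  12.5]
 [231.  169.  224.  -26.8  23.7  13.2]
 [325.  169.   59.  -26.9 -22.5  12.7]]
```

Call:
{"method": "servo_tool", "body": {
  "rotation": [
    [0, 0.035, 0],
    [0, 0.035, 0],
    [0, 0.035, 0],
    [0, 0.035, 0],
    [0, 0, 0],
    [0, 0, 0],
    [0, 0, 0],
    [0, 0, 0],
    [0, 0, 0],
    [0, 0, 0]
  ],
  "xyz": [
    [0.0027, 0.0006, 0.0007],
    [0.0026, 0.0006, 0.0008],
    [0.0026, 0.0006, 0.0009],
    [0.0026, 0.0006, 0.001],
    [0.002, 0, -0.007],
    [0.004, 0, -0.013],
    [0.0045, 0, -0.016],
    [0.004, 0, -0.013],
    [0.001, 0, -0.004],
    [0, 0, 0]
  ],
  "hand": [1, 1, 1, 1, 1, 1, 1, 1, 1, 1]
}}

```text
time: 10.95
tool_pos: [474.3, 240.7, 103.6]
ee_rot: [3.088, -0.195, 0.436]
wrist_force: [-0.7, 0.0, -2.0]
grip_width: 0.175
finger_force: 59.2
```

```bash
cat >> h.py <<'E'
BC=np.array([535.2,-258.2]); BY=-12.7
def bx(x,y,z):
    a=np.radians(BY); return np.array([*(BC+x*np.array([np.cos(a),np.sin(a)])+y*np.array([-np.sin(a),np.cos(a)])),z])
def planw(p1,R1,w,p0=None,R0=None):
    s,T=pose(); w=np.array(w,float)/sum(w); p0=T[:3,3] if p0 is None else p0; R0=R.from_matrix(T[:3,:3]) if R0 is None else R0
    rv=(R0.inv()*R1).as_rotvec(); t=0; A=[];B=[]
    for k in w:
        A.append((rv*k).round(4).tolist()); B.append(((R0*R.from_rotvec(rv*t)).inv().apply((p1-p0)*k)/1000).round(4).tolist()); t+=k
    print(A);print(B)
E
python3 st.py; python3 balls.py w7; python3 - <<'E'
from h import *
p,Rr=wp(bx(0,0,115),BY,14); print(p); planw(p,Rr,[.3,.6]+[1]*17+[.7,.4,.15])
E
```

```text
t 10.95 tcp [474.3 240.7 103.6] yaw -7.25 pitch 16.07 roll 0.07 lip [600.2 224.8 112.4] lip in trough 68.7 0.8 F [-0.7  0.  -2. ] grip 0.1748645269421254
u v n | x y z in scoop frame
[[357.  131.  422.   -8.4 -36.7  13.6]
 [249.  132.  132.   -9.   14.4  13.1]
 [302.  127.   12.   -6.8 -10.7  12.1]
 [208.  138.  162.  -11.8  34.1  12.9]
 [295.  144.   38.  -14.8  -7.5  12.4]
 [334.  173.  226.  -28.6 -26.8  13.7]
 [227.  175.   83.  -29.7  25.8  13.5]
 [242.  172.    2.  -28.5  18.5  11.8]]
[ 411.17062513 -230.2487732   110.71478251]
[[-0.0004, -0.0006, 0.0014], [-0.0008, -0.0011, 0.0029], [-0.0013, -0.0018, 0.0048], [-0.0013, -0.0018, 0.0048], [-0.0013, -0.0018, 0.0048], [-0.0013, -0.0018, 0.0048], [-0.0013, -0.0018, 0.0048], [-0.0013, -0.0018, 0.0048], [-0.0013, -0.0018, 0.0048], [-0.0013, -0.0018, 0.0048], [-0.0013, -0.0018, 0.0048], [-0.0013, -0.0018, 0.0048], [-0.0013, -0.0018, 0.0048], [-0.0013, -0.0018, 0.0048], [-0.0013, -0.0018, 0.0048], [-0.0013, -0.0018, 0.0048], [-0.0013, -0.0018, 0.0048], [-0.0013, -0.0018, 0.0048], [-0.0013, -0.0018, 0.0048], [-0.0009, -0.0013, 0.0034], [-0.0005, -0.0007, 0.0019], [-0.0002, -0.0003, 0.0007]]
[[-0.0, 0.0074, -0.0001], [-0.0, 0.0149, -0.0003], [0.0001, 0.0248, -0.0004], [0.0002, 0.0248, -0.0004], [0.0003, 0.0248, -0.0004], [0.0004, 0.0248, -0.0003], [0.0005, 0.0248, -0.0003], [0.0007, 0.0248, -0.0003], [0.0008, 0.0248, -0.0002], [0.0009, 0.0248, -0.0002], [0.001, 0.0248, -0.0002], [0.0011, 0.0248, -0.0001], [0.0013, 0.0248, -0.0001], [0.0014, 0.0248, -0.0001], [0.0015, 0.0248, -0.0], [0.0016, 0.0248, -0.0], [0.0017, 0.0247, 0.0], [0.0018, 0.0247, 0.0], [0.002, 0.0247, 0.0001], [0.0015, 0.0173, 0.0001], [0.0009, 0.0099, 0.0001], [0.0003, 0.0037, 0.0]]
```

View pics/w7.png

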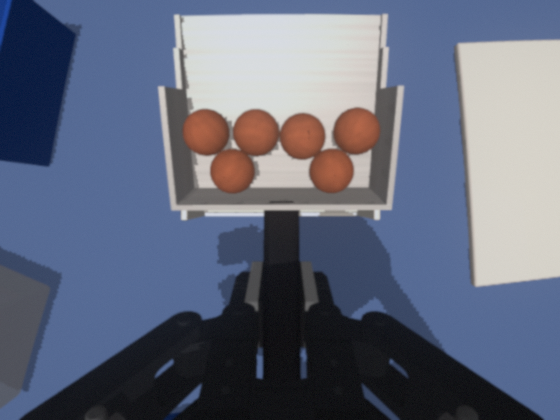

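All six balls lie in the deep part of the scoop, around (183–380, 110–195), and the trough is empty.

Call:
{"method": "servo_tool", "body": {
  "rotation": [
    [0, -0.0006, 0.0014],
    [-0.001, -0.001, 0.003],
    [-0.0013, -0.0018, 0.0048],
    [-0.0013, -0.0018, 0.0048],
    [-0.0013, -0.0018, 0.0048],
    [-0.0013, -0.0018, 0.0048],
    [-0.0013, -0.0018, 0.0048],
    [-0.0013, -0.0018, 0.0048],
    [-0.0013, -0.0018, 0.0048],
    [-0.0013, -0.0018, 0.0048],
    [-0.0013, -0.0018, 0.0048],
    [-0.0013, -0.0018, 0.0048]
  ],
  "xyz": [
    [0, 0.0074, 0],
    [0, 0.015, -0.0003],
    [0, 0.0248, -0.0004],
    [0.0002, 0.0248, -0.0004],
    [0.0003, 0.0248, -0.0004],
    [0.0004, 0.0248, -0.0003],
    [0.0005, 0.0248, -0.0003],
    [0.0007, 0.0248, -0.0003],
    [0.0008, 0.0248, -0.0002],
    [0.0009, 0.0248, -0.0002],
    [0.001, 0.0248, -0.0002],
    [0.001, 0.0248, 0]
  ],
  "hand": [1, 1, 1, 1, 1, 1, 1, 1, 1, 1, 1, 1]
}}

```text
time: 12.5
tool_pos: [437.5, -28.9, 107.2]
ee_rot: [3.08, -0.28, 0.403]
wrist_force: [-0.6, -0.7, -2.1]
grip_width: 0.181
finger_force: 59.2
```

Call:
{"method": "servo_tool", "body": {
  "rotation": [
    [-0.0013, -0.0018, 0.0048],
    [-0.0013, -0.0018, 0.0048],
    [-0.0013, -0.0018, 0.0048],
    [-0.0013, -0.0018, 0.0048],
    [-0.0013, -0.0018, 0.0048],
    [-0.0013, -0.0018, 0.0048],
    [-0.0013, -0.0018, 0.0048],
    [-0.001, -0.0013, 0.0034],
    [-0.0005, -0.0007, 0.002],
    [0, 0, 0.0007],
    [0, 0, 0],
    [0, 0, 0]
  ],
  "xyz": [
    [0.0013, 0.0248, 0],
    [0.0014, 0.0248, 0],
    [0.0015, 0.0248, 0],
    [0.0016, 0.0248, 0],
    [0.0017, 0.0247, 0],
    [0.0018, 0.0247, 0],
    [0.002, 0.0247, 0],
    [0.0015, 0.0173, 0],
    [0.0009, 0.01, 0],
    [0.0003, 0.0037, 0],
    [0, 0, 0],
    [0, 0, 0]
  ],
  "hand": [1, 1, 1, 1, 1, 1, 1, 1, 1, 1, 1, 1]
}}

```text
time: 14.0
tool_pos: [411.4, -229.9, 110.6]
ee_rot: [3.074, -0.341, 0.38]
wrist_force: [0.1, -0.1, -2.3]
grip_width: 0.177
finger_force: 59.2
```

```bash
python3 st.py; python3 balls.py w8; python3 - <<'E'
from h import *
# box rim from this wrist view
f,X,P=grab("wrist"); q=P.reshape(-1,3); k=(q[:,2]>68)&(q[:,2]<82)&(abs(q[:,0]-535)<95)&(abs(q[:,1]+258)<95)
hs=cv2.cvtColor(f["pixels"],cv2.COLOR_RGB2HSV).reshape(-1,3); 
if k.sum()>10: print(k.sum(),cv2.minAreaRect(q[k,:2].astype(np.float32)),q[k].min(0).round(),q[k].max(0).round())
f,X,P=grab("top","t2"); reg=P[165:250,385:470].reshape(-1,3); k=(reg[:,2]>60)&(reg[:,2]<80); print(k.sum(),reg[k].min(0).round(),reg[k].max(0).round())
p0,R0=wp(bx(2,1,100),BY,0); planw(p0,R0,[1]*6)
p1,R1=wp(bx(5,1,68),BY,-20); planw(p1,R1,[1]*8,p0,R0)
p2,R2=wp(bx(5,1,60),BY,-35); planw(p2,R2,[1]*5,p1,R1)
E
```

```text
t 14.0 tcp [ 411.4 -229.9  110.6] yaw -12.67 pitch 14.08 roll 0.07 lip [ 535.4 -257.8  115.1] lip in trough 64.8 -486.1 F [ 0.1 -0.1 -2.3] grip 0.1773757191680262
u v n | x y z in scoop frame
[[247.  127.  163.   -6.7  15.3  13. ]
 [208.  134.  285.   -9.8  34.   13. ]
 [359.  131.  327.   -8.3 -37.7  13.5]
 [291.  135.   47.  -10.5  -5.5  12.2]
 [264.  133.    2.   -9.6   7.4  11.9]
 [323.  165.   66.  -25.  -21.5  11.5]
 [236.  170.   95.  -27.3  21.4  12.7]
 [321.  178.    6.  -31.4 -20.7  12. ]
 [337.  179.    6.  -31.7 -28.5  13.2]
 [333.  182.    1.  -33.2 -26.6  13. ]]
678 ((540.36572265625, -260.7270812988281), (130.5667724609375, 55.45763397216797), 77.69776153564453) [ 500. -329.   68.] [ 581. -193.   78.]
344 [ 481. -336.   60.] [ 611. -182.   79.]
[[-0.0002, -0.041, 0.0001], [-0.0002, -0.041, 0.0001], [-0.0002, -0.041, 0.0001], [-0.0002, -0.041, 0.0001], [-0.0002, -0.041, 0.0001], [-0.0002, -0.041, 0.0001]]
[[0.0014, -0.0001, -0.0024], [0.0013, -0.0001, -0.0024], [0.0012, -0.0001, -0.0025], [0.0011, -0.0001, -0.0025], [0.001, -0.0001, -0.0026], [0.0009, -0.0001, -0.0026]]
[[0.0, -0.0436, 0.0], [0.0, -0.0436, 0.0], [0.0, -0.0436, 0.0], [0.0, -0.0436, 0.0], [0.0, -0.0436, 0.0], [0.0, -0.0436, 0.0], [0.0, -0.0436, 0.0], [0.0, -0.0436, 0.0]]
[[0.0024, -0.0, -0.0011], [0.0024, -0.0, -0.0012], [0.0023, -0.0, -0.0013], [0.0023, -0.0, -0.0014], [0.0022, -0.0, -0.0015], [0.0021, -0.0, -0.0016], [0.0021, -0.0, -0.0017], [0.002, -0.0, -0.0018]]
[[0.0, -0.0524, 0.0], [0.0, -0.0524, 0.0], [0.0, -0.0524, 0.0], [0.0, -0.0524, 0.0], [0.0, -0.0524, 0.0]]
[[0.0028, 0.0, -0.0048], [0.0025, 0.0, -0.0049], [0.0023, 0.0, -0.005], [0.002, 0.0, -0.0051], [0.0017, 0.0, -0.0052]]
```

```bash
python3 - <<'E'
from h import *
p0,R0=wp(bx(-4,0.5,86),BY,3); planw(p0,R0,[1]*5)
p1,R1=wp(bx(-4,0.5,68),BY,-14); planw(p1,R1,[1]*6,p0,R0)
p2,R2=wp(bx(0,0.5,58),BY,-34); planw(p2,R2,[1]*6,p1,R1)
E
```

```text
[[-0.0002, -0.0387, 0.0001], [-0.0002, -0.0387, 0.0001], [-0.0002, -0.0387, 0.0001], [-0.0002, -0.0387, 0.0001], [-0.0002, -0.0387, 0.0001]]
[[-0.0007, -0.0, 0.0008], [-0.0007, -0.0, 0.0008], [-0.0007, -0.0, 0.0008], [-0.0006, -0.0, 0.0008], [-0.0006, -0.0, 0.0009]]
[[0.0, -0.0495, -0.0], [0.0, -0.0495, -0.0], [0.0, -0.0495, -0.0], [0.0, -0.0495, -0.0], [0.0, -0.0495, -0.0], [0.0, -0.0495, -0.0]]
[[0.002, 0.0, -0.0029], [0.0019, 0.0, -0.003], [0.0018, 0.0, -0.0031], [0.0016, 0.0, -0.0031], [0.0014, 0.0, -0.0032], [0.0013, 0.0, -0.0033]]
[[0.0, -0.0582, 0.0], [0.0, -0.0582, 0.0], [0.0, -0.0582, 0.0], [0.0, -0.0582, 0.0], [0.0, -0.0582, 0.0], [0.0, -0.0582, 0.0]]
[[0.0038, -0.0, -0.0054], [0.0035, -0.0, -0.0056], [0.0032, -0.0, -0.0058], [0.0028, -0.0, -0.0059], [0.0025, -0.0, -0.0061], [0.0021, -0.0, -0.0062]]
```

Call:
{"method": "servo_tool", "body": {
  "rotation": [
    [0, -0.0387, 0],
    [0, -0.0387, 0],
    [0, -0.0387, 0],
    [0, -0.0387, 0],
    [0, -0.0387, 0],
    [0, -0.0495, 0],
    [0, -0.0495, 0],
    [0, -0.0495, 0],
    [0, -0.0495, 0],
    [0, -0.0495, 0],
    [0, -0.0495, 0],
    [0, 0, 0]
  ],
  "xyz": [
    [-0.0007, 0, 0.0008],
    [-0.0007, 0, 0.0008],
    [-0.0007, 0, 0.0008],
    [-0.0006, 0, 0.0008],
    [-0.0006, 0, 0.0009],
    [0.002, 0, -0.0029],
    [0.0019, 0, -0.003],
    [0.0018, 0, -0.0031],
    [0.0016, 0, -0.0031],
    [0.0014, 0, -0.0032],
    [0.0013, 0, -0.0033],
    [0, 0, 0]
  ],
  "hand": [1, 1, 1, 1, 1, 1, 1, 1, 1, 1, 1, 1]
}}

```text
time: 15.65
tool_pos: [420.5, -232.4, 123.7]
ee_rot: [-3.072, 0.341, 0.378]
wrist_force: [-0.8, -0.4, -1.4]
grip_width: 0.177
finger_force: 59.3
```

Call:
{"method": "servo_tool", "body": {
  "rotation": [
    [0, -0.0582, 0],
    [0, -0.0582, 0],
    [0, -0.0582, 0],
    [0, -0.0582, 0],
    [0, -0.0582, 0],
    [0, -0.0582, 0],
    [0, 0, 0],
    [0, 0, 0]
  ],
  "xyz": [
    [0.0038, 0, -0.0054],
    [0.0035, 0, -0.0056],
    [0.0032, 0, -0.0058],
    [0.0028, 0, -0.0059],
    [0.0025, 0, -0.006],
    [0.0021, 0, -0.006],
    [0, 0, 0],
    [0, 0, 0]
  ],
  "hand": [1, 1, 1, 1, 1, 1, 1, 1]
}}

```text
time: 16.65
tool_pos: [448.8, -238.9, 149.3]
ee_rot: [-2.925, 0.325, 0.893]
wrist_force: [-0.0, -0.4, -1.3]
grip_width: 0.181
finger_force: 59.3
```

```bash
python3 st.py; python3 balls.py w9; python3 - <<'E'
from h import *
f,X,P=grab("top","t3"); hs=cv2.cvtColor(f["pixels"],cv2.COLOR_RGB2HSV).astype(int)
m=((hs[...,0]<14)|(hs[...,0]>170))&(hs[...,1]>130)&(hs[...,2]>40)
k,l,st,c=cv2.connectedComponentsWithStats(m.astype(np.uint8))
for i in range(1,k):
    if st[i,4]>8 and 100<c[i][1]<320: print(st[i,4],c[i].round(),P[l==i].mean(0).round())
E
```

```text
t 16.65 tcp [ 448.8 -238.9  149.3] yaw -12.65 pitch -33.95 roll 0.08 lip [ 535.  -258.2   57.7] lip in trough 64.5 -486.5 F [-0.  -0.4 -1.3] grip 0.18087687441064293
u v n | x y z in scoop frame
[]
28 [411. 189.] [ 592. -227.   23.]
79 [424. 192.] [ 582. -259.   36.]
10 [408. 208.] [ 541. -219.   18.]
```

View pics/w9.png

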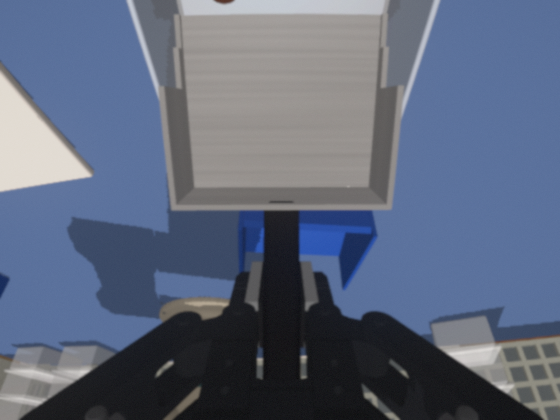

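The scoop is empty, and one ball shows at (223,0) inside the box above the lip.

```bash
python3 - <<'E'
from h import *
p0,R0=wp(bx(0,0.5,95),BY,-22); planw(p0,R0,[.6,1,1])
p1,R1=wp(bx(-10,0.5,112),BY,0); planw(p1,R1,[1]*3,p0,R0)
p2=np.array([445.8,23.9,95]); R2=frame(-14.1,0); planw(p2,R2,[.5]+[1]*5+[.5],p1,R1)
E
```

```text
[[-0.0002, 0.0482, 0.0001], [-0.0004, 0.0803, 0.0002], [-0.0004, 0.0803, 0.0002]]
[[-0.0054, -0.0002, -0.001], [-0.0088, -0.0003, -0.0021], [-0.0086, -0.0003, -0.0028]]
[[-0.0, 0.128, 0.0], [-0.0, 0.128, 0.0], [-0.0, 0.128, 0.0]]
[[-0.0055, 0.0, 0.0122], [-0.007, 0.0, 0.0114], [-0.0084, -0.0, 0.0104]]
[[0.0, 0.0, 0.002], [0.0, 0.0, 0.0041], [0.0, 0.0, 0.0041], [0.0, 0.0, 0.0041], [0.0, 0.0, 0.0041], [0.0, 0.0, 0.0041], [0.0, 0.0, 0.002]]
[[-0.0012, -0.0213, 0.0036], [-0.0026, -0.0425, 0.0073], [-0.0027, -0.0425, 0.0073], [-0.0029, -0.0425, 0.0073], [-0.0031, -0.0425, 0.0073], [-0.0033, -0.0425, 0.0073], [-0.0017, -0.0212, 0.0036]]
```

Call:
{"method": "servo_tool", "body": {
  "rotation": [
    [0, 0.048, 0],
    [0, 0.08, 0],
    [0, 0.08, 0],
    [0, 0.128, 0],
    [0, 0.128, 0],
    [0, 0.128, 0],
    [0, 0, 0]
  ],
  "xyz": [
    [-0.0054, 0, -0.001],
    [-0.0088, 0, -0.002],
    [-0.0086, 0, -0.0028],
    [-0.0055, 0, 0.0122],
    [-0.007, 0, 0.0114],
    [-0.0084, 0, 0.0104],
    [0, 0, 0]
  ],
  "hand": [1, 1, 1, 1, 1, 1, 1]
}}

```text
time: 17.62
tool_pos: [401.9, -227.9, 137.4]
ee_rot: [-3.12, 0.349, 0.005]
wrist_force: [0.5, 0.1, -2.1]
grip_width: 0.177
finger_force: 59.2
```

```bash
python3 st.py; python3 - <<'E'
from h import *
p2=np.array([445.8,23.9,95]); R2=frame(-14.1,0); planw(p2,R2,[.5]+[1]*5+[.5])
f,X,P=grab("top","t4"); hs=cv2.cvtColor(f["pixels"],cv2.COLOR_RGB2HSV).astype(int)
m=((hs[...,0]<14)|(hs[...,0]>170))&(hs[...,1]>130)&(hs[...,2]>40)
k,l,st,c=cv2.connectedComponentsWithStats(m.astype(np.uint8))
for i in range(1,k):
    if st[i,4]>8 and 100<c[i][1]<320: print(st[i,4],c[i].round(),P[l==i].mean(0).round())
E
```

```text
t 17.62 tcp [ 401.9 -227.9  137.4] yaw -12.77 pitch -0.18 roll 0.09 lip [ 523.1 -255.4  110.4] lip in trough 52.4 -485.2 F [ 0.5  0.1 -2.1] grip 0.176935371867177
[[-0.0001, 0.0003, 0.0019], [-0.0003, 0.0005, 0.0039], [-0.0003, 0.0005, 0.0039], [-0.0003, 0.0005, 0.0039], [-0.0003, 0.0005, 0.0039], [-0.0003, 0.0005, 0.0039], [-0.0001, 0.0003, 0.0019]]
[[-0.0011, -0.0213, 0.0036], [-0.0022, -0.0425, 0.0071], [-0.0024, -0.0425, 0.0071], [-0.0025, -0.0425, 0.0071], [-0.0027, -0.0425, 0.0071], [-0.0029, -0.0425, 0.0071], [-0.0015, -0.0212, 0.0035]]
30 [411. 189.] [ 585. -216.   61.]
87 [425. 192.] [ 582. -261.   35.]
41 [441. 195.] [ 575. -308.   22.]
39 [411. 208.] [ 541. -225.   22.]
16 [433. 208.] [ 541. -286.   22.]
```

Call:
{"method": "servo_tool", "body": {
  "rotation": [
    [0, 0, 0.002],
    [0, 0.0005, 0.004],
    [0, 0.0005, 0.004],
    [0, 0.0005, 0.004],
    [0, 0.0005, 0.004],
    [0, 0.0005, 0.004],
    [0, 0, 0.002],
    [0, 0, 0]
  ],
  "xyz": [
    [-0.001, -0.0213, 0.0036],
    [-0.0022, -0.0425, 0.007],
    [-0.0024, -0.0425, 0.007],
    [-0.0025, -0.0425, 0.007],
    [-0.0027, -0.0425, 0.007],
    [-0.003, -0.0425, 0.007],
    [-0.0015, -0.0212, 0.0035],
    [0, 0, 0]
  ],
  "hand": [1, 1, 1, 1, 1, 1, 1, 1]
}}

```text
time: 18.68
tool_pos: [448.8, 24.2, 96.8]
ee_rot: [-3.118, 0.38, -0.0]
wrist_force: [-0.1, -0.3, -1.0]
grip_width: 0.179
finger_force: 59.3
```

```bash
python3 look.py w10; python3 - <<'E'
from h import *
f,X,P=grab("top","t5"); hs=cv2.cvtColor(f["pixels"],cv2.COLOR_RGB2HSV).astype(int)
m=((hs[...,0]<14)|(hs[...,0]>170))&(hs[...,1]>130)&(hs[...,2]>40)
k,l,st,c=cv2.connectedComponentsWithStats(m.astype(np.uint8))
for i in range(1,k):
    if st[i,4]>8 and 100<c[i][1]<320: print(st[i,4],c[i].round(),P[l==i].mean(0).round())
cv2.imwrite("pics/t5c.png",cv2.resize(f["pixels"][150:270,190:480,::-1],None,fx=2.7,fy=2.7,interpolation=cv2.INTER_CUBIC))
E
```

```text
18.675 [448.8  24.2  96.8] [-1.39e+01 -1.00e-02  4.00e-02] [-0.1 -0.3 -1. ]
floor pitch(nose up+) deg -0.08 roll -0.0 z at x=79 24.0 22529 x [ 50. 118.]
walls x [46.1 89.8] y [-48.   49.5]
55 -45.9 47.5
75 -46.0 47.3
85 -46.1 47.3
30 [411. 189.] [ 585. -217.   61.]
87 [425. 192.] [ 584. -265.   21.]
41 [441. 195.] [ 569. -298.   50.]
45 [411. 208.] [ 541. -225.   22.]
42 [433. 210.] [ 536. -285.   21.]
```

View pics/t5c.png

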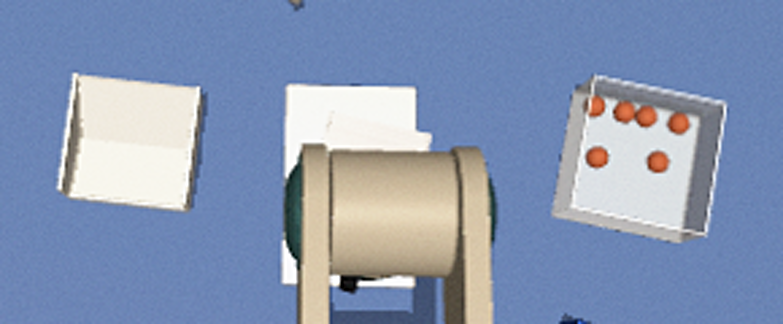

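All six balls sit in the culture box, at (595,105), (625,112), (646,117), (679,123), (597,157) and (657,161); the trough is empty and the scoop hangs level above the tile.

Call:
{"method": "servo_tool", "body": {
  "rotation": [
    [0, 0, 0],
    [0, 0, 0],
    [0, 0, 0],
    [0, 0, 0],
    [0, 0, 0],
    [0, 0, 0],
    [0, 0, 0]
  ],
  "xyz": [
    [0, 0, 0.01],
    [0, 0, 0.018],
    [0, 0, 0.018],
    [0, 0, 0.011],
    [0, 0, 0.003],
    [0, 0, 0],
    [0, 0, 0]
  ],
  "hand": [1, 1, 1, 1, 1, 1, 1]
}}

```text
time: 19.65
tool_pos: [448.4, 23.0, 37.0]
ee_rot: [-3.117, 0.385, -0.003]
wrist_force: [-0.8, 0.5, -1.4]
grip_width: 0.175
finger_force: 59.3
```

Still about 2 mm up, not yet in contact, so I'll lower a touch more.

Call:
{"method": "servo_tool", "body": {
  "rotation": [
    [0, 0, 0],
    [0, 0, 0],
    [0, 0, 0],
    [0, 0, 0]
  ],
  "xyz": [
    [0, 0, 0.001],
    [0, 0, 0.001],
    [0, 0, 0.0005],
    [0, 0, 0]
  ],
  "hand": [1, 1, 1, 1]
}}

```text
time: 20.15
tool_pos: [448.1, 23.1, 34.6]
ee_rot: [-3.117, 0.384, -0.001]
wrist_force: [-3.6, 0.5, 6.1]
grip_width: 0.175
finger_force: 60.4
```

Contact (about 7 N). I'll open the fingers and withdraw straight up.

Call:
{"method": "servo_tool", "body": {
  "rotation": [
    [0, 0, 0],
    [0, 0, 0],
    [0, 0, 0],
    [0, 0, 0],
    [0, 0, 0],
    [0, 0, 0],
    [0, 0, 0],
    [0, 0, 0],
    [0, 0, 0],
    [0, 0, 0],
    [0, 0, 0],
    [0, 0, 0]
  ],
  "xyz": [
    [0, 0, 0],
    [0, 0, 0],
    [0, 0, 0],
    [0, 0, 0],
    [0, 0, -0.01],
    [0, 0, -0.03],
    [0, 0, -0.04],
    [0, 0, -0.04],
    [0, 0, -0.04],
    [0, 0, -0.03],
    [0, 0, -0.01],
    [0, 0, 0]
  ],
  "hand": [0.6, 0.3, 0, 0, 0, 0, 0, 0, 0, 0, 0, 0]
}}

```text
time: 21.65
tool_pos: [447.8, 22.9, 233.9]
ee_rot: [-3.117, 0.385, -0.002]
wrist_force: [-0.2, -1.0, -0.4]
grip_width: 1.001
finger_force: 0.0
```

```bash
python3 - <<'E'
from h import *
s,T=pose(); print(s["time"],s["tool_pos"],s["grip_width"],s["wrist_force"])
f,X,P=grab("wrist","w11"); b=np.radians(-14.1); q=P.reshape(-1,3); lx=q[:,:2]@[np.cos(b),np.sin(b)]; ly=q[:,:2]@[-np.sin(b),np.cos(b)]
k=(lx>475)&(lx<545)&(abs(ly-132)<40)&(q[:,2]>5)&(q[:,2]<20); A=np.c_[q[k,:2],np.ones(k.sum())]; c=np.linalg.lstsq(A,q[k,2],rcond=None)[0]
print("floor z med",np.median(q[k,2]),"tilt deg",np.degrees(np.arctan(np.hypot(*c[:2]))))
w=(q[:,2]>38)&(q[:,2]<48)&(lx>455)&(lx<530)&(abs(ly-132)<60); print("back/side rim lx",np.percentile(lx[w],[1,99]),"ly",np.percentile(ly[w],[1,99]))
f,X,P=grab("side","s9"); hs=cv2.cvtColor(f["pixels"],cv2.COLOR_RGB2HSV).astype(int)
m=((hs[...,0]<14)|(hs[...,0]>170))&(hs[...,1]>130)&(hs[...,2]>40)&(P[...,2]<90)&(P[...,0]>300)
k,l,st,c=cv2.connectedComponentsWithStats(m.astype(np.uint8))
print([(st[i,4],P[l==i].mean(0).round().tolist()) for i in range(1,k) if st[i,4]>8])
E
```

```text
21.65 [447.78052026  22.86841086 233.86631533] 1.001395215391055 [-0.16189158 -0.99068492 -0.41572472]
floor z med 10.830486054367839 tilt deg 0.07964257523901967
back/side rim lx [456.01586855 518.59302172] ly [ 82.46636572 179.88949803]
[]
```

View pics/s9.png

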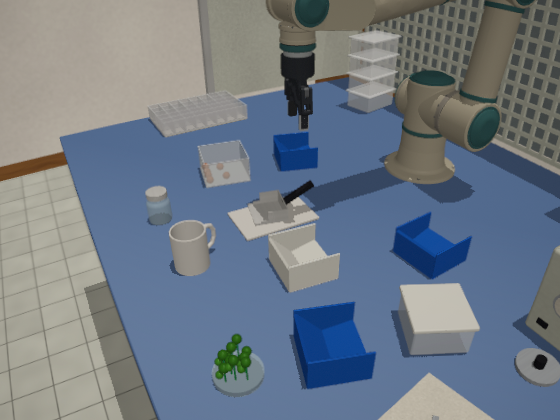

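The side view shows the scoop lying flat on the tile at (275,207), the balls inside the upright box at (222,172), the trough empty at (302,256), and the bystanders where they were. Handing in.

```bash
python3 -c "
from cell import ctrl
print(ctrl.hand_in())"
```

```text
the job is handed in; nothing more can be done
None
```

All six balls are in the culture box, the scoop is lying flat, right way up and released on the tile, and the job was handed in about 22 s into the 58 s limit; no verdict came back.

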